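# Set the chocolate plaque on its stand

## Robot

A 6-joint arm with a two-finger parallel gripper is mounted at the origin on the work surface. World frame = base frame: x ahead of the robot, y to its left, z up, the work surface at z = 0. Lengths are in mm, angles in rad, forces in N, time in s.
With the tool pointing down it reaches from about 275 to 750 mm from the base axis. Payload 10.2 kg.
Tool frame: the origin (TCP) lies on the centre line of the jaws, within the pads' length; the fingertips stand 11 mm ahead of it and the grasp point (between the pads) lies 8 mm behind it (tcp_to_tips is the distance from the TCP to the fingertips, in mm); z points along the fingers, y is the line along which they close (so a half turn about z gives the same grasp; the last joint's range is limited). The gripper opens to 88 mm and grips with 3 to 60 N. Pads are 18 mm wide; open, the fingers measure 123 mm over their backs; the gripper's body (75 mm by 187 mm) begins 45 mm behind the grasp point.
Start: joints at [1.06, 0.313, 1.498, -0, 1.331, -0.223], TCP at [149.031, 503.41, 249.72] pointing down, gripper open.
Joint ranges: [-2.94, 2.94], [-0.97, 2.17], [0.19, 2.56], [-1.23, 4.37], [0.02, 3.11], [-2.88, 2.88]. Speed limits (rad/s): [2.39, 2.39, 3.01, 3.14, 3.14, 3.14].

## Interface

Orientations are given as a unit quaternion [w, x, y, z].
In Python, from bench import * gives the robot as it stands. The module is installed in compiled form; this text tells all that it offers.
- The arm moves only by the shell command python3 -m inch 'ROWS'. ROWS is JSON, a list that holds one entry, the list of rows, each a list of 7 numbers: the turn, a rotation vector about the tool's x, y, z in units of 8 degrees (1.0 is 8 degrees), then the shift along the tool's x, y, z in units of 60 mm (1.0 is 60 mm), then the finger opening in mm, from 0 to 88.1. A call has exactly 5 rows; each row is the pose to reach, as a shift and turn from the pose commanded when the call began, along the tool's axes at that moment; what a row does not reach only later rows make up. A row lasts 1/8 s, in which the tool goes at most 62.5 mm and 10.7 degrees, less where a joint would pass 70% of its speed; a pose out of reach is approached as far as the arm can. A call with a gripper value outside its range is refused whole. The fingers move at their own pace and stop on an object; the grip force is fixed at half the most. Time passes only in rows, so rows that repeat a pose let the fingers close, or fill a call up. It gives the time, the measured TCP pose, the force, the opening and the grip force at its end, in the units of the state.
- sense(): the state, without advancing time (a new reading comes with each control period).
- get_image(name): name is "scene" or "top" or "wrist"; returns a dict with "image" (420x560x3 uint8, blue, green, red), "fx", "fy", "cx", "cy" (pixels), "position" and "rotation" of the camera in the world; the wrist camera has in their place "hand_eye" (4x4, takes a point from camera to tool coordinates, whose origin is the TCP and whose axes are the flange's). Camera axes: x right, y up, looking along -z (the intrinsics and any distortion apply to the point x, -y, -z); pixel columns grow to the right and rows downward; lengths in mm; the calibration is good to about 2 mm. A picture is of the moment at which its call begins: read the wrist's pose just before it. There is no depth.
- sign_off(): hands the job in; it is judged then, once.
The state is a dict: "t": time; "qpos": joint angles; "joint_vel": joint speeds; "joint_efforts": joint torques, N m; "eef_pos": TCP position; "eef_rot": TCP orientation; "ft_force": force on the tool from outside, world axes, zero at the start; "ft_torque": the same for the moment, N m; "grip_width": opening from 0.0 (shut) to 1.0 (fully open); "grip_force": force on a finger pad.
Only numpy, scipy, OpenCV 4.12 (cv2) and the standard library are available. Lean on these libraries where they do the work, as an engineer would, in place of code of your own. Each camera call takes 0.05 s, during which the arm holds its last target. There are 200 camera calls.

## Task

The thin rectangular chocolate plaque lies flat on the marble slab, too thin to pick up there: with light fingertip pressure on its top, slide it to the slab's open edge nearest the robot until about a third of its length hangs over. Then pick it up by that overhanging end and lay it flat on the small aluminium stand, between the side lips, its far end fully home against the end stop. Chocolate cracks, so press, pinch and push it gently, do not let it fall onto the table, and leave everything else where it is.

Things in the scene. Friction and masses are not known exactly. Their poses are not given: they have to be found in the camera images.
- plaque: Thin dark chocolate plaque, 120 (its x) x 60 (its y) x 2 mm, 18 to 32 g. Origin: centre of its underside. Its middle (to 9 mm from sides and ends) bears an uneven relief, 0.3 to 2 mm high. Far (+x) end starts 2 to 16 mm from the upstand. Closed fingers pressing 6 to 10 N drag it; a 5 to 8 N pinch holds it. Cracks above 20 N (press, push, or pinch per finger).
- plaque_front (a point): Middle of the plaque's near end face (towards the robot, 60 mm to -x of its centre), at half thickness; axes as the plaque. This is the end that is to overhang.
- slab: Fixed marble slab on feet, 200 (its x) x 300 mm (its y), level top 45 mm above the table; a steel upstand 12 mm thick, 15 mm above the top, runs along its far (+x) long side. Origin: on the table under the marble's centre; x points from open edge to upstand. Below the overhang is empty space down to the table. Contact is stiff: 1 mm of press is 20 N or more, so touch down at 2 to 3 mm/s.
- slab_edge (a point): Middle of the slab's open top edge (long edge nearest the robot, 100 mm to -x of the slab's centre, 45 mm above the table); axes as the slab. The plaque's near end should lie about 40 mm (30 to 55) beyond it, to -x, still flat.
- stand: Fixed small aluminium stand: deck 75 mm long (its x), top 50 mm above the table, side lips 6 mm high and wide leaving a channel 70 mm wide, open at the near (-x) end; a stop 15 mm above the deck across the far (+x) end. Origin: on the table under the deck's centre. Foot plate 90 x 90 x 4 mm. A plaque that is home hangs 45 mm out over the deck's near end.
- stand_stop (a point): Middle of the stop's near face, at deck height (37.5 mm to +x of the stand's centre, 50 mm above the table); axes as the stand. Plaque fully home: its centre 60 mm from here in the stand's -x, its length along the stand's x.
- cutter: Bystander on the slab: steel ring cutter, 54 mm across, 30 mm high. Origin: centre of underside.
- round_choc: Bystander on the slab: round chocolate disc, 48 mm across, 8 mm high. Origin: centre of underside.
- deli_cup: Bystander: open white plastic cup, 90 mm across the mouth, 100 mm high, on the side of the slab away from the stand. Origin: centre of underside.
- jar: Bystander: closed jar with red cap, 80 mm across, 120 mm high, beside the far end of the slab. Origin: centre of underside.
- bowl: Bystander: steel bowl, 120 mm across, 60 mm high, beside the far end of the slab. Origin: centre of underside.
Things that resemble listed ones, but are neither listed nor needed, are in the scene too. Leave any red look-alike of the plaque alone.

How it is judged:
By the outcome, as a careful person would: the job done as asked, in the order asked, and still so for the second after the job is handed in, with the robot touching nothing.
It also fails if it takes over 72 s, if anything falls off the work surface, if the arm or the gripper's body presses on something with over 40 N, if the wrist force passes 120 N, or if a joint passes its speed limit or range.

## Working session

There is one attempt and no reset: what is moved stays moved. The work goes in short steps, Python scripts to look and compute and a shell command to move; the robot and the scene stay as the last step left them, time stands still between calls to the robot, and variables do not carry over. Pictures are saved under pics/ and viewed, at most 10 in all, crops included, and the job is handed in when it is done.

```bash
mkdir -p pics; python3 - <<'E'
from bench import *
import cv2
s=sense(); print({k:s[k] for k in('t','eef_pos','eef_rot','ft_force','grip_width')}, [k for k in s])
for n in('scene','top','wrist'):
    d=get_image(n); cv2.imwrite(f'pics/{n}0.png',d['image']); print(n,{k:v for k,v in d.items() if k!='image'})
a=cv2.imread('pics/top0.png'); cv2.imwrite('pics/top0b.png',cv2.resize(a,(800,600),interpolation=cv2.INTER_CUBIC))
E
```

```text
{'t': 0.0, 'eef_pos': array([148.90374667, 503.184591  , 249.16532493]), 'eef_rot': array([-2.35667759e-04,  1.43390863e-01,  9.89665922e-01, -6.06876351e-04]), 'ft_force': array([0.00849665, 0.97190292, 0.22329897]), 'grip_width': 1.0003142370111133} ['t', 'qpos', 'joint_vel', 'joint_efforts', 'eef_pos', 'eef_rot', 'ft_force', 'ft_torque', 'grip_force', 'grip_width']
scene {'fx': 397.235757176531, 'fy': 397.235757176531, 'cx': 280.3474504651425, 'cy': 208.01325476807762, 'position': array([1175.83575743, -196.08265747,  740.35542223]), 'rotation': array([0.7169168 , 0.29202682, 0.23847407, 0.58641347])}
top {'fx': 393.7866681507629, 'fy': 393.7866681507629, 'cx': 281.8987066395473, 'cy': 206.78054868973567, 'position': array([ 427.69036668,  -62.67100527, 1055.76149396]), 'rotation': array([-0.70338327, -0.03106831,  0.03622373,  0.70920701])}
wrist {'fx': 366.3571974271604, 'fy': 366.3571974271604, 'cx': 272.54161491927806, 'cy': 206.07110928256284, 'hand_eye': array([[ 3.89886595e-04,  9.65648554e-01,  2.59851339e-01,
         6.50975208e+01],
       [ 9.99999920e-01, -3.52782317e-04, -1.89426881e-04,
        -8.29443985e-01],
       [-9.12488359e-05,  2.59851392e-01, -9.65648614e-01,
        -1.34208557e+02],
       [ 0.00000000e+00,  0.00000000e+00,  0.00000000e+00,
         1.00000000e+00]])}
```

View pics/top0b.png

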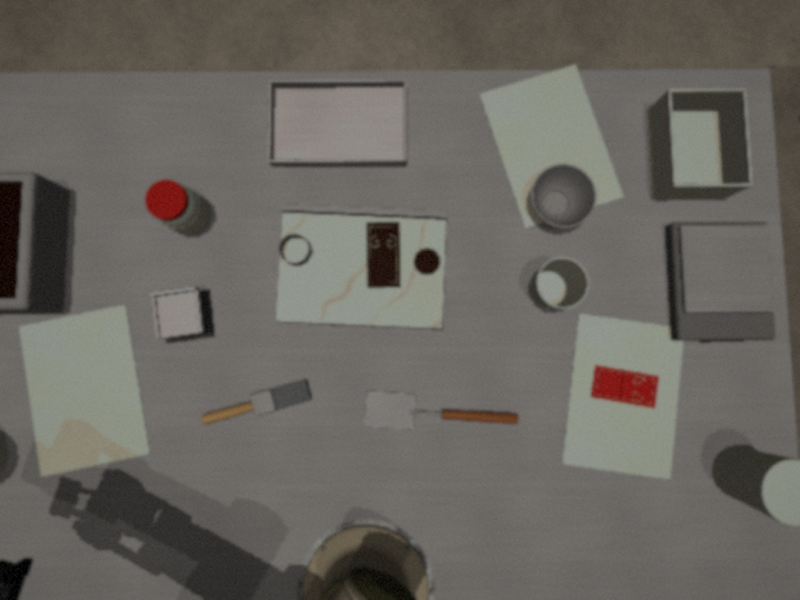

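View pics/scene0.png

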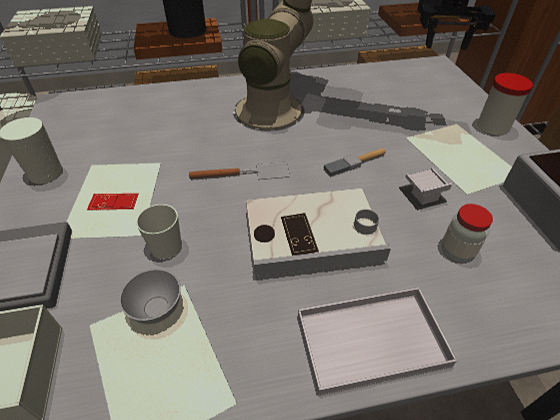

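The top view (shown at 800x600) has the slab at about (362,270), with the plaque at (383,255) and the disc at (427,261) to its right. The ring is at (296,249). The stand is at (180,313), left of the slab, and its stop and lips still need resolving. The scene view agrees: the stand is at (428,183) and the plaque at (298,233).

```bash
cat > h.py <<'E'
import numpy as np, cv2
from bench import *
from scipy.spatial.transform import Rotation as R
def rot(q): return R.from_quat(np.roll(q,-1)).as_matrix()
def cam(name):
    s=sense(); d=get_image(name)
    if name=='wrist':
        H=np.array(d['hand_eye']); Rt=rot(s['eef_rot']); d['R']=Rt@H[:3,:3]; d['p']=Rt@H[:3,3]+s['eef_pos']
    else: d['R']=rot(d['rotation']); d['p']=np.array(d['position'])
    return d
def cast(d,uv,z):
    uv=np.atleast_2d(np.array(uv,float)); r=np.c_[(uv[:,0]-d['cx'])/d['fx'],-(uv[:,1]-d['cy'])/d['fy'],-np.ones(len(uv))]@d['R'].T
    return d['p']+r*((z-d['p'][2])/r[:,2])[:,None]
def proj(d,P):
    c=(np.atleast_2d(P)-d['p'])@d['R']; return np.c_[d['cx']-d['fx']*c[:,0]/c[:,2], d['cy']+d['fy']*c[:,1]/c[:,2]]
def rect(pts):
    (c,wh,a)=cv2.minAreaRect(pts[:,:2].astype(np.float32)); return np.round(c,1),np.round(wh,1),round(a,2)
def blobs(mask,amin=60):
    return [c[:,0,:] for c in cv2.findContours(mask.astype(np.uint8),cv2.RETR_EXTERNAL,cv2.CHAIN_APPROX_NONE)[0] if cv2.contourArea(c)>amin]
E
python3 - <<'E'
from h import *
d=cam('top'); im=d['image']; g=im.max(2).astype(int); r=im[:,:,2].astype(int)
hsv=cv2.cvtColor(im,cv2.COLOR_BGR2HSV)
print('px slab',im[200,215],'table',im[250,250],'stand',im[218,126],'plaque',im[180,265])
def roi(m,x0,x1,y0,y1):
    o=np.zeros_like(m); o[y0:y1,x0:x1]=m[y0:y1,x0:x1]; return o
for c in blobs(roi(g>150,180,330,140,240),500): print('slab',rect(cast(d,c,45)))
for c in blobs(roi(g<70,200,308,152,225),100): print('dark',rect(cast(d,c,47)), cv2.minEnclosingCircle(cast(d,c,53)[:,:2].astype(np.float32)))
for c in blobs(roi(g>150,95,160,190,250),50): print('stand',rect(cast(d,c,50)))
cv2.imwrite('pics/a.png',np.hstack([cv2.resize(im[190:250,95:160],(390,360),interpolation=cv2.INTER_CUBIC),cv2.resize(im[145:235,190:320],(400,360))]))
E
```

```text
px slab [141 149 144] table [104 108 110] stand [134 139 141] plaque [18 23 37]
slab (array([569.1,  83.1]), array([128.2, 204.3]), 65.09)
dark (array([ 586.8, -114. ]), array([38.9, 39.3]), 89.38) ((585.8081665039062, -113.28483581542969), 21.785131454467773)
dark (array([599.5, -35. ]), array([ 52.1, 115.3]), 89.6) ((598.47216796875, -35.37472915649414), 61.7807731628418)
```

View pics/a.png

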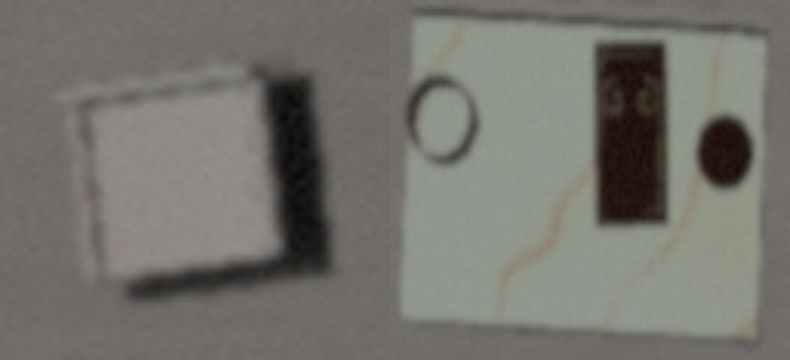

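The crop shows the stand on the left, turned a few degrees, with its stop at the upper end (towards +x) and a side lip on the left. The slab is on the right: its open edge is at the bottom, the upstand is at the top, and the plaque lies nearly square to it.

```bash
python3 - <<'E'
from h import *
d=cam('top'); im=cv2.GaussianBlur(d['image'],(3,3),0); g=im[:,:,1].astype(int)
def roi(m,x0,x1,y0,y1):
    o=np.zeros_like(m); o[y0:y1,x0:x1]=m[y0:y1,x0:x1]; return o
for c in blobs(roi(g>126,185,325,140,240),500):
    P=cast(d,c,45); print('slab',rect(P)); 
    q=cv2.boxPoints(cv2.minAreaRect(P[:,:2].astype(np.float32))); print(q.round(1).tolist())
    # near edge: min x per y bin
    ys=np.arange(-120,121,10); E=[]
    for y in np.arange(P[:,1].min()+15,P[:,1].max()-15,6):
        k=abs(P[:,1]-y)<3; E.append((P[k,0].min(),P[k,1].mean(),P[k,0].max()))
    E=np.array(E); print('near',np.polyfit(E[:,1],E[:,0],1),'far',np.polyfit(E[:,1],E[:,2],1))
for c in blobs(roi(g>122,95,160,190,250),50):
    P=cast(d,c,50); print('stand',rect(P)); print(cv2.boxPoints(cv2.minAreaRect(P[:,:2].astype(np.float32))).round(1).tolist())
c=max(blobs(roi(g<85,245,292,150,210),300),key=len); P=cast(d,c,47); print('plaque',rect(P)); print(cv2.boxPoints(cv2.minAreaRect(P[:,:2].astype(np.float32))).round(1).tolist())
b=d['image'][190:250,95:160,1]; 
for r in (212,222,232): print(r,d['image'][r,100:155,1].tolist())
for cc in (115,125,135): print(cc,d['image'][194:245,cc,1].tolist())
E
```

```text
slab (array([571.7,   4.8]), array([300.7, 196.4]), 87.04)
[[465.8999938964844, -140.3000030517578], [662.0, -150.5], [677.5999755859375, 149.89999389648438], [481.3999938964844, 160.0]]
near [4.81192498e-02 4.74707043e+02] far [5.15035318e-02 6.68383763e+02]
stand (array([494.8, 330.8]), array([71.7, 68.8]), 8.55)
[[454.20001220703125, 359.5], [464.5, 291.3999938964844], [535.4000244140625, 302.1000061035156], [525.2000122070312, 370.1000061035156]]
plaque (array([599.5, -35. ]), array([ 57.3, 115.3]), 89.6)
[[541.5999755859375, -63.20000076293945], [656.9000244140625, -64.0], [657.2999877929688, -6.800000190734863], [542.0, -5.900000095367432]]
212 [110, 110, 110, 109, 108, 112, 119, 117, 102, 94, 114, 128, 135, 134, 135, 138, 135, 138, 137, 136, 139, 138, 136, 136, 139, 141, 139, 139, 140, 138, 140, 138, 140, 139, 141, 135, 135, 126, 122, 97, 62, 33, 19, 18, 14, 24, 32, 52, 81, 100, 106, 107, 106, 108, 106]
222 [108, 112, 109, 110, 108, 111, 112, 118, 119, 112, 97, 111, 130, 136, 138, 137, 134, 137, 139, 138, 138, 137, 137, 140, 137, 137, 139, 138, 138, 137, 138, 139, 139, 137, 14
[... 427 characters left out ...]
106, 116, 137, 140, 140, 135, 138, 137, 138, 137, 138, 135, 136, 136, 139, 133, 137, 137, 134, 139, 137, 135, 137, 135, 134, 136, 135, 135, 137, 126, 107, 92, 95, 94, 100, 106, 108, 108, 106]
125 [110, 110, 110, 111, 108, 109, 110, 112, 123, 126, 113, 115, 131, 137, 139, 136, 138, 140, 141, 139, 138, 137, 141, 138, 138, 137, 135, 136, 137, 137, 141, 141, 139, 135, 136, 139, 136, 137, 137, 129, 111, 81, 52, 48, 61, 89, 101, 108, 109, 108, 106]
135 [110, 106, 110, 111, 110, 109, 107, 118, 117, 110, 116, 126, 135, 140, 140, 138, 140, 137, 135, 139, 137, 141, 139, 141, 142, 137, 139, 139, 138, 141, 140, 140, 140, 139, 141, 143, 140, 137, 127, 97, 54, 42, 48, 66, 89, 106, 106, 110, 104, 107, 110]
```

```bash
cat >> h.py <<'E'
def go(pos,Rm):
    """units for a row from the measured pose to a world target"""
    s=sense(); Rt=rot(s['eef_rot'])
    return np.r_[np.degrees(R.from_matrix(Rt.T@Rm).as_rotvec())/8, Rt.T@(np.array(pos)-s['eef_pos'])/60].round(3)
DOWN=np.array([[-1,0,0],[0,1,0],[0,0,-1.]]) # tool x->-x, y->+y, z down
E
python3 -c "
from h import *
print(go([614,-35,150],DOWN))"; python3 -m inch '[[[0,0,-2.06,-1,-0.6,0,0],[0,0,-2.06,-2,-1.2,0,0],[0,0,-2.06,-3,-1.8,0.3,0],[0,0,-2.06,-4,-2.5,0.6,0],[0,0,-2.06,-5,-3.2,0.8,0]]]'; python3 -c "
from h import *
print(go([614,-35,150],DOWN))"
```

```text
[-4.000e-03 -1.000e-03 -2.061e+00 -9.978e+00 -6.402e+00  1.660e+00]
t: 0.88
eef_pos: [348.9, 274.8, 211.6]
eef_rot: [0.0, 0.0, 1.0, 0.0]
ft_force: [0.9, 0.9, -0.1]
grip_width: 0.455
grip_force: 0.0
[ 1.000e-03  1.000e-03 -1.000e-03 -4.419e+00 -5.164e+00  1.028e+00]
```

```bash
python3 -m inch '[[[0,0,0,-0.9,-1,0.2,0],[0,0,0,-1.8,-2,0.4,0],[0,0,0,-2.7,-3,0.6,0],[0,0,0,-3.6,-4,0.8,0],[0,0,0,-4.0,-4.7,1,0]]]'; python3 -c "
from h import *
print(go([614,-35,100],DOWN))
d=cam('scene');cv2.imwrite('pics/s1.png',d['image'])"
```

```text
t: 1.5
eef_pos: [551.7, 42.0, 163.4]
eef_rot: [0.0, 0.0, 1.0, 0.0]
ft_force: [0.3, 0.1, 0.8]
grip_width: 0.005
grip_force: 0.0
[ 1.000e-03  3.000e-03 -2.000e-03 -1.038e+00 -1.283e+00  1.057e+00]
```

View pics/s1.png

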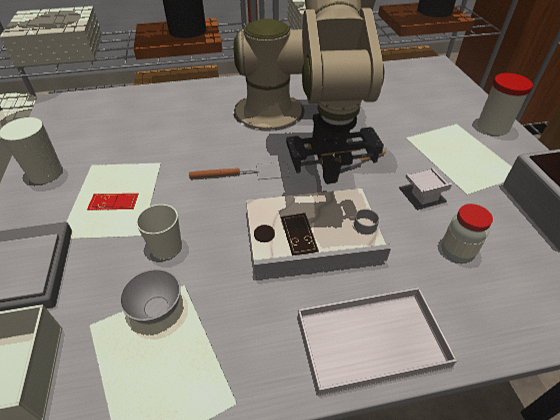

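The body's long side lies along the closing direction, so a top/bottom pinch would put the body through the table. I will pinch the overhanging end across its 60 mm width with the tool vertical instead. First I press and slide.

```bash
python3 -m inch '[[[0,0,0,-0.4,-0.5,0.4,0],[0,0,0,-0.8,-1,0.8,0],[0,0,0,-0.9,-1.2,1.1,0],[0,0,0,-0.9,-1.2,1.3,0],[0,0,0,-0.9,-1.2,1.3,0]]]'; python3 -c "
from h import *
print(go([614,-35,75],DOWN))
d=cam('wrist');cv2.imwrite('pics/w1.png',d['image'])
g=d['image'].max(2)
for c in blobs(g<75,800): print(c.min(0),c.max(0),rect(cast(d,c,47)))
d=cam('top');cv2.imwrite('pics/t1.png',d['image'])
"
```

```text
t: 2.17
eef_pos: [603.7, -27.1, 85.2]
eef_rot: [-0.001, -0.0, 1.0, 0.0]
ft_force: [-0.2, 0.9, -0.2]
grip_width: 0.004
grip_force: 0.0
[ 0.004 -0.011  0.005 -0.172 -0.132  0.17 ]
[ 40 164] [143 259] (array([ 587.6, -116.6]), array([48.1, 50.5]), 46.67)
[  0 113] [559 419] (array([626.2, -24.1]), array([171.2, 322.6]), 0.05)
```

View pics/w1.png

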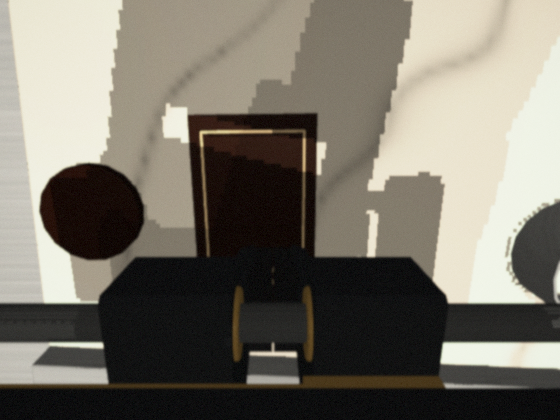

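The wrist view looks towards the robot: the plaque's near end is at row 113, columns 188 to 317, and the disc is at (92,211). I take those corner pixels as the near-end measurement and descend.

```bash
python3 -m inch '[[[0,0,0,-0.1,-0.1,0.2,0],[0,0,0,-0.17,-0.13,0.3,0],[0,0,0,-0.17,-0.13,0.35,0],[0,0,0,-0.17,-0.13,0.36,0],[0,0,0,-0.17,-0.13,0.36,0]]]'; python3 -c "
from h import *
print(go([614,-35,60],DOWN))
d=cam('wrist')
m=d['image'].max(2)<75
for r in (150,175,200,225):
    k=np.where(m[r,165:345])[0]+165; print(r,k.min(),k.max(),cast(d,[[k.min(),r],[k.max()+1,r]],47)[:,:2].round(1).tolist())
k=np.where(m[60:240,250])[0]+60; print(k.min(),cast(d,[[250,k.min()]],47))
"
```

```text
t: 2.9
eef_pos: [614.7, -36.0, 64.2]
eef_rot: [0.0, 0.0, 1.0, -0.0]
ft_force: [-0.4, 0.8, 0.0]
grip_width: 0.003
grip_force: 0.0
[-0.     0.001 -0.001  0.011  0.016  0.07 ]
150 200 344 [[566.2, -66.9], [566.1, -7.3]]
175 202 343 [[576.6, -66.6], [576.5, -7.2]]
200 203 342 [[587.4, -66.7], [587.3, -7.1]]
225 205 341 [[598.5, -66.4], [598.5, -7.0]]
86 [[541.12537965 -45.98842468  47.        ]]
```

```bash
cat > guard.py <<'E'
import sys; from bench import *
f=sense()['ft_force'][2]; sys.exit(1 if f>float(sys.argv[1]) else 0)
E
run='python3 guard.py 3'
python3 -m inch '[[[0,0,0,0,0,0.01,0],[0,0,0,0,0,0.02,0],[0,0,0,0,0,0.03,0],[0,0,0,0,0,0.04,0],[0,0,0,0,0,0.05,0]]]' && $run && python3 -m inch '[[[0,0,0,0,0,0.001,0],[0,0,0,0,0,0.003,0],[0,0,0,0,0,0.005,0],[0,0,0,0,0,0.006,0],[0,0,0,0,0,0.006,0]]]' && $run && python3 -m inch '[[[0,0,0,0,0,0.001,0],[0,0,0,0,0,0.003,0],[0,0,0,0,0,0.005,0],[0,0,0,0,0,0.006,0],[0,0,0,0,0,0.006,0]]]' && $run && python3 -m inch '[[[0,0,0,0,0,0.001,0],[0,0,0,0,0,0.003,0],[0,0,0,0,0,0.005,0],[0,0,0,0,0,0.006,0],[0,0,0,0,0,0.006,0]]]' && $run && python3 -m inch '[[[0,0,0,0,0,0.001,0],[0,0,0,0,0,0.003,0],[0,0,0,0,0,0.005,0],[0,0,0,0,0,0.006,0],[0,0,0,0,0,0.006,0]]]' && $run && echo none
```

```text
t: 3.58
eef_pos: [614.7, -36.0, 61.0]
eef_rot: [-0.0, 0.0, 1.0, 0.0]
ft_force: [-0.4, -0.4, 0.6]
grip_width: 0.006
grip_force: 0.0
t: 4.2
eef_pos: [614.7, -36.0, 60.7]
eef_rot: [0.0, 0.0, 1.0, -0.0]
ft_force: [-0.0, 0.1, 0.9]
grip_width: 0.007
grip_force: 0.0
t: 4.82
eef_pos: [614.7, -36.0, 60.3]
eef_rot: [0.0, 0.0, 1.0, 0.0]
ft_force: [-0.5, 0.1, 0.1]
grip_width: 0.007
grip_force: 0.0
t: 5.45
eef_pos: [614.7, -36.1, 60.2]
eef_rot: [0.0, 0.0, 1.0, -0.0]
ft_force: [-1.3, 0.9, 2.2]
grip_width: 0.006
grip_force: 1.5
t: 6.08
eef_pos: [614.7, -36.0, 60.1]
eef_rot: [0.0, 0.0, 1.0, -0.0]
ft_force: [-2.4, 1.1, 7.0]
grip_width: 0.007
grip_force: 3.5
```

```bash
python3 -m inch '[[[0,0,0,0.01,0,0,0],[0,0,0,0.04,0,0,0],[0,0,0,0.08,0,0,0],[0,0,0,0.12,0,0,0],[0,0,0,0.15,0,0,0]]]'
```

```text
t: 6.7
eef_pos: [606.2, -36.2, 60.2]
eef_rot: [0.001, 0.0, 1.0, -0.0]
ft_force: [3.0, -0.4, 5.5]
grip_width: 0.002
grip_force: 2.6
```

```bash
cat > near.py <<'E'
from h import *
d=cam('wrist'); m=d['image'].max(2)<75; s=sense()
k=np.where(m[30:240,265])[0]+30; r=k.min(); p=cast(d,[[265,r]],47)[0]
o=[]
for q in (r+20,r+80):
    j=np.where(m[q,165:360])[0]+165; o.append(cast(d,[[j.min(),q],[j.max()+1,q]],47)[:,1].round(1).tolist())
print('near x',p[0].round(1),'rel',(p[0]-s['eef_pos'][0]).round(1),'sides',o,'F',s['ft_force'].round(1))
E
python3 near.py; python3 -m inch '[[[0,0,0,0.03,0,0.001,0],[0,0,0,0.07,0,0.002,0],[0,0,0,0.11,0,0.002,0],[0,0,0,0.15,0,0.002,0],[0,0,0,0.2,0,0.002,0]]]'; python3 near.py
```

```text
near x 532.6 rel -73.5 sides [[-67.4, -7.7], [-67.1, -7.7]] F [ 1.5 -0.2  5.6]
t: 7.38
eef_pos: [594.4, -36.3, 60.2]
eef_rot: [0.001, 0.0, 1.0, -0.0]
ft_force: [3.6, -0.5, 5.4]
grip_width: 0.006
grip_force: 2.9
near x 520.7 rel -73.3 sides [[-67.5, -7.8], [-67.1, -7.7]] F [ 2.3 -0.6  5.7]
```

```bash
run='python3 guard.py 12'; python3 -m inch '[[[0,0,0,0.04,0,0.001,0],[0,0,0,0.09,0,0.002,0],[0,0,0,0.15,0,0.002,0],[0,0,0,0.21,0,0.002,0],[0,0,0,0.25,0,0.002,0]]]'; python3 near.py; $run && python3 -m inch '[[[0,0,0,0.04,0,0,0],[0,0,0,0.1,0,0,0],[0,0,0,0.16,0,0,0],[0,0,0,0.22,0,0.001,0],[0,0,0,0.27,0,0.001,0]]]'; python3 near.py
```

```text
t: 8.05
eef_pos: [579.4, -36.3, 60.1]
eef_rot: [0.001, 0.0, 1.0, -0.0]
ft_force: [3.8, 0.0, 5.9]
grip_width: 0.007
grip_force: 3.1
near x 505.8 rel -73.5 sides [[-67.5, -7.8], [-67.1, -7.8]] F [ 2.8 -0.3  6.5]
t: 8.72
eef_pos: [563.4, -36.3, 60.1]
eef_rot: [0.002, 0.0, 1.0, -0.0]
ft_force: [5.4, -0.8, 6.6]
grip_width: 0.002
grip_force: 3.3
near x 489.7 rel -73.4 sides [[-67.5, -7.9], [-67.2, -7.8]] F [2.3 0.  6.7]
```

```bash
run='python3 guard.py 12'; python3 -m inch '[[[0,0,0,0.05,0,0,0],[0,0,0,0.11,0,0,0],[0,0,0,0.17,0,0,0],[0,0,0,0.24,0,0,0],[0,0,0,0.3,0,0,0]]]'; $run && python3 -m inch '[[[0,0,0,0.05,0,0,0],[0,0,0,0.11,0,0,0],[0,0,0,0.17,0,0,0],[0,0,0,0.24,0,0,0],[0,0,0,0.3,0,0,0]]]'; python3 near.py; python3 -c "
from h import *
d=cam('wrist');cv2.imwrite('pics/w2.png',d['image'])"
```

```text
t: 9.4
eef_pos: [545.4, -36.3, 60.1]
eef_rot: [0.002, 0.0, 1.0, -0.0]
ft_force: [4.0, 0.6, 6.7]
grip_width: 0.007
grip_force: 3.4
t: 10.02
eef_pos: [527.4, -36.4, 60.1]
eef_rot: [0.002, 0.0, 1.0, -0.0]
ft_force: [3.5, -0.2, 6.4]
grip_width: 0.006
grip_force: 3.4
near x 453.8 rel -73.3 sides [[-67.5, -7.9], [-67.2, -7.8]] F [1.5 0.4 8.2]
```

View pics/w2.png

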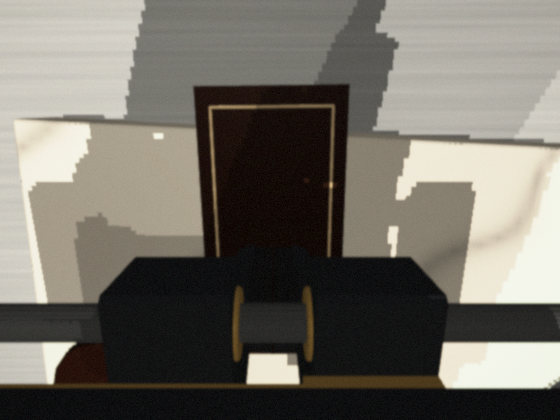

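The plaque's near end is now at row 87, past the slab's open edge, which meets the plaque's sides at about (197,125) and (350,134).

```bash
python3 - <<'E'
from h import *
d=cam('wrist')
print('edge',cast(d,[[100,119.5],[190,125],[355,135.5],[450,141]],45).round(1).tolist()); print('near',cast(d,[[197,87],[348,86]],47).round(1).tolist())
E
```

```text
edge [[466.3, -105.9, 45.0], [468.5, -70.3, 45.0], [472.6, -4.4, 45.0], [474.7, 33.9, 45.0]]
near [[454.2, -66.4, 47.0], [453.8, -8.7, 47.0]]
```

```bash
run='python3 guard.py 12'; python3 -m inch '[[[0,0,0,0.04,0,0,0],[0,0,0,0.08,0,0,0],[0,0,0,0.13,0,0,0],[0,0,0,0.18,0,0,0],[0,0,0,0.22,0,0,0]]]'; $run && python3 -m inch '[[[0,0,0,0.05,0,0,0],[0,0,0,0.1,0,0,0],[0,0,0,0.15,0,0,0],[0,0,0,0.19,0,0,0],[0,0,0,0.2,0,0,0]]]'; python3 near.py; python3 -c "
from h import *
d=cam('wrist');im=d['image'];g=im[:,:,1].astype(int)
for c in (150,400): print(c,g[100:200:3,c].tolist())
print('edge guess',[proj(d,[x,y,45]).round(1).tolist() for x,y in((468.5,-70.3),(472.6,-4.4))])"
```

```text
t: 10.8
eef_pos: [514.3, -36.4, 60.1]
eef_rot: [0.002, 0.0, 1.0, -0.0]
ft_force: [3.7, 0.3, 7.1]
grip_width: 0.007
grip_force: 3.5
t: 11.42
eef_pos: [502.3, -36.4, 60.1]
eef_rot: [0.002, 0.0, 1.0, -0.0]
ft_force: [4.0, 0.7, 6.4]
grip_width: 0.005
grip_force: 3.5
near x 429.0 rel -73.3 sides [[-67.5, -7.9], [-67.2, -7.4]] F [ 4.2 -0.1  8.2]
150 [132, 127, 129, 133, 132, 133, 130, 130, 131, 132, 132, 135, 130, 130, 128, 131, 130, 130, 132, 131, 136, 131, 126, 135, 126, 111, 108, 109, 113, 161, 177, 172, 176, 181]
400 [197, 191, 193, 190, 195, 195, 196, 196, 194, 191, 192, 193, 196, 197, 201, 196, 195, 191, 194, 193, 196, 198, 161, 97, 100, 97, 102, 102, 100, 106, 109, 107, 105, 192]
edge guess [[[193.7, 186.1]], [[351.7, 195.7]]]
```

```bash
python3 -m inch '[[[0,0,0,0,0,-0.01,0],[0,0,0,0,0,-0.05,0],[0,0,0,0,0,-0.4,0],[0,0,0,0,0,-0.8,60],[0,0,0,0.2,0,-1.1,88]]]'; python3 -c "
from h import *
d=cam('wrist');cv2.imwrite('pics/w3.png',d['image'])
m=d['image'].max(2)<75
for r in (120,140,160,180,200):
    k=np.where(m[r,180:360])[0]+180
    if len(k): print(r,k.min(),k.max(),cast(d,[[k.min(),r],[k.max()+1,r]],47)[:,:2].round(1).tolist())
k=np.where(m[60:300,275])[0]+60; print(k.min(),cast(d,[[275,k.min()]],47))
print(go([449,-37.3,110],DOWN), sense()['ft_force'])"
```

```text
t: 12.15
eef_pos: [488.9, -35.9, 125.7]
eef_rot: [-0.0, -0.0, 1.0, 0.0]
ft_force: [0.1, -0.5, -0.5]
grip_width: 0.208
grip_force: 0.0
120 220 324 [[430.3, -66.8], [430.3, -7.4]]
140 220 323 [[441.5, -67.2], [441.5, -7.5]]
160 221 323 [[453.0, -67.1], [453.0, -7.1]]
180 221 323 [[464.8, -67.5], [464.8, -6.7]]
200 223 321 [[477.0, -66.7], [477.0, -7.4]]
116 [[428.08700517 -35.67854378  47.        ]]
[-0.003  0.004  0.001  0.656 -0.023  0.29 ] [1.92674307 0.15605329 2.32332117]
```

View pics/w3.png

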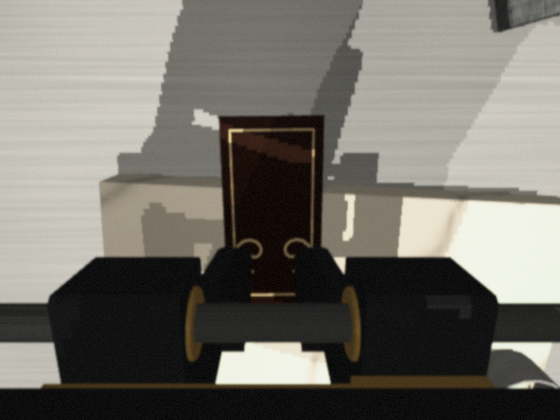

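The plaque lies flat and square. Its near end is at row 116, about 42 mm past the slab edge (rows 178 to 190), and its sides are at columns 220 and 323, so its centre is at y = -37.

```bash
python3 -m inch '[[[0,0,0,0.2,0,0,88],[0,0,0,0.4,-0.01,0,88],[0,0,0,0.6,-0.02,0,88],[0,0,0,0.66,-0.02,0,88],[0,0,0,0.66,-0.02,0,88]]]';  python3 -c "
from h import *
print(go([449,-37.2,39],DOWN), sense()['grip_width'])"
```

```text
t: 12.82
eef_pos: [449.6, -37.3, 125.3]
eef_rot: [0.0, 0.0, 1.0, -0.0]
ft_force: [-0.7, 0.1, -0.8]
grip_width: 0.815
grip_force: 0.0
[-0.000e+00  1.000e-03 -3.000e-03  1.100e-02  1.000e-03  1.439e+00] 0.815274357294689
```

```bash
python3 -m inch '[[[0,0,0,0,0,0.1,88],[0,0,0,0,0,0.4,88],[0,0,0,0,0,0.8,88],[0,0,0,0,0,1.2,88],[0,0,0,0,0,1.43,88]]]'; python3 -m inch '[[[0,0,0,0,0,0,80],[0,0,0,0,0,0,75],[0,0,0,0,0,0,70],[0,0,0,0,0,0,66],[0,0,0,0,0,0,64]]]'; python3 -c "
from h import *
print(go([449,-37.2,39],DOWN), sense()['grip_width']*88.1)"
```

```text
t: 13.45
eef_pos: [449.4, -37.1, 38.2]
eef_rot: [-0.001, 0.0, 1.0, 0.0]
ft_force: [0.1, -0.2, -0.8]
grip_width: 0.998
grip_force: 0.0
t: 14.08
eef_pos: [449.8, -37.2, 39.7]
eef_rot: [0.0, 0.0, 1.0, -0.0]
ft_force: [0.2, 0.0, 0.0]
grip_width: 0.725
grip_force: 0.0
[-0.001  0.003 -0.001  0.013  0.001  0.012] 63.91518657066269
```

```bash
cat > gg.py <<'E'
import sys; from bench import *
s=sense(); sys.exit(1 if s['grip_force']>float(sys.argv[1]) else 0)
E
run='python3 gg.py 1.5'; python3 -m inch '[[[0,0,0,0,0,0,63.5],[0,0,0,0,0,0,63],[0,0,0,0,0,0,62.5],[0,0,0,0,0,0,62],[0,0,0,0,0,0,61.5]]]'; $run && python3 -m inch '[[[0,0,0,0,0,0,61.4],[0,0,0,0,0,0,61.3],[0,0,0,0,0,0,61.2],[0,0,0,0,0,0,61.1],[0,0,0,0,0,0,61]]]'; $run && python3 -m inch '[[[0,0,0,0,0,0,60.9],[0,0,0,0,0,0,60.8],[0,0,0,0,0,0,60.7],[0,0,0,0,0,0,60.6],[0,0,0,0,0,0,60.5]]]'; $run && python3 -m inch '[[[0,0,0,0,0,0,60.4],[0,0,0,0,0,0,60.3],[0,0,0,0,0,0,60.2],[0,0,0,0,0,0,60.1],[0,0,0,0,0,0,60]]]'
```

```text
t: 14.7
eef_pos: [449.7, -37.2, 39.5]
eef_rot: [-0.0, 0.0, 1.0, 0.0]
ft_force: [-0.4, -0.8, 0.2]
grip_width: 0.7
grip_force: 0.0
t: 15.32
eef_pos: [449.7, -37.2, 39.5]
eef_rot: [-0.0, 0.0, 1.0, 0.0]
ft_force: [-0.1, 0.4, -0.1]
grip_width: 0.69
grip_force: 0.1
t: 15.95
eef_pos: [449.7, -37.2, 39.5]
eef_rot: [0.0, 0.0, 1.0, -0.0]
ft_force: [0.4, 0.5, -0.9]
grip_width: 0.689
grip_force: 0.1
t: 16.58
eef_pos: [449.7, -37.2, 39.5]
eef_rot: [0.0, 0.0, 1.0, -0.0]
ft_force: [0.7, 0.6, -0.4]
grip_width: 0.681
grip_force: 1.1
```

```bash
run='python3 gg.py 4'; python3 -m inch '[[[0,0,0,0,0,0,59.9],[0,0,0,0,0,0,59.8],[0,0,0,0,0,0,59.8],[0,0,0,0,0,0,59.8],[0,0,0,0,0,0,59.8]]]'; $run && python3 -m inch '[[[0,0,0,0,0,0,59.7],[0,0,0,0,0,0,59.6],[0,0,0,0,0,0,59.6],[0,0,0,0,0,0,59.6],[0,0,0,0,0,0,59.6]]]'
```

```text
t: 17.2
eef_pos: [449.7, -37.2, 39.5]
eef_rot: [0.0, 0.0, 1.0, -0.0]
ft_force: [0.1, 0.5, -0.2]
grip_width: 0.683
grip_force: 2.8
t: 17.82
eef_pos: [449.7, -37.2, 39.5]
eef_rot: [0.0, 0.0, 1.0, -0.0]
ft_force: [-0.6, 1.0, 0.4]
grip_width: 0.679
grip_force: 5.3
```

```bash
python3 -m inch '[[[0,0,0,0,0,0,59.5],[0,0,0,0,0,0,59.4],[0,0,0,0,0,0,59.4],[0,0,0,0,0,0,59.4],[0,0,0,0,0,0,59.4]]]'; python3 -m inch '[[[0,0,0,0,0,-0.02,59.4],[0,0,0,0,0,-0.05,59.4],[0,0,0,0,0,-0.1,59.4],[0,0,0,0,0,-0.15,59.4],[0,0,0,0,0,-0.2,59.4]]]';  python3 -c "
from h import *
d=cam('scene');cv2.imwrite('pics/s2.png',cv2.resize(d['image'][130:300,200:430],(800,591),interpolation=cv2.INTER_CUBIC))"
```

```text
t: 18.45
eef_pos: [449.7, -37.2, 39.5]
eef_rot: [0.0, 0.0, 1.0, -0.0]
ft_force: [-0.1, 0.0, -0.1]
grip_width: 0.677
grip_force: 8.2
t: 19.08
eef_pos: [449.7, -37.2, 51.8]
eef_rot: [0.0, 0.0, 1.0, -0.0]
ft_force: [0.6, -0.5, 0.7]
grip_width: 0.673
grip_force: 8.2
```

View pics/s2.png

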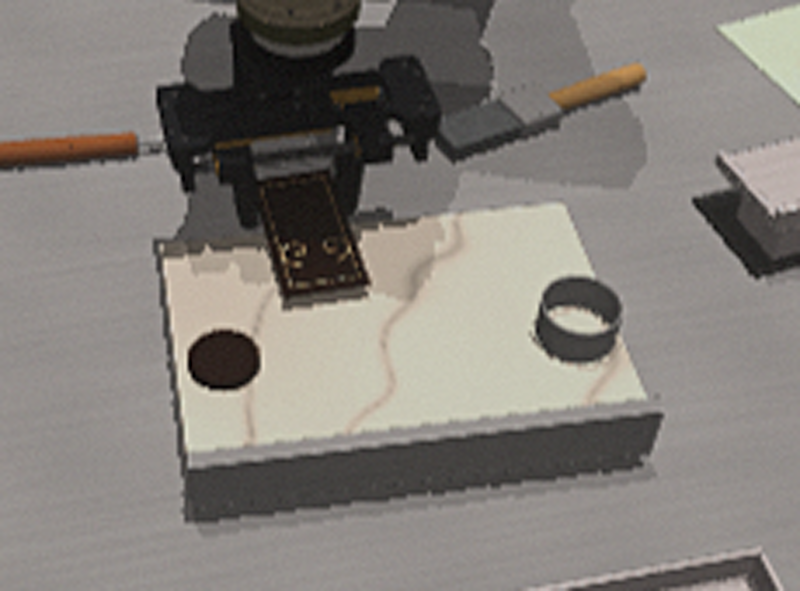

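The plaque is gripped and its far end (crop (285..365,290..300)) is clear of the slab, with a shadow gap under it. Disc and cutter are still in place. I check the droop and move up to where the wrist camera can see the stand.

```bash
python3 - <<'E'
from h import *
d=cam('scene'); k=230/800
for u,v in((285,301),(367,287)):
    for z in (49,54,59): print((u,v),z,cast(d,[[200+u*k,130+v*k]],z)[0,:2].round(1))
E
python3 -m inch '[[[0,0,0,0,0,-0.3,59.4],[0,0,0,0,0,-0.7,59.4],[0,0,0,0,0,-1.2,59.4],[0,0,0,0,0.2,-1.8,59.4],[0,0,0,0,0.5,-2.4,59.4]]]'; python3 -c "
from h import *
print(go([600,330,260],DOWN),sense()['ft_force'])"
```

```text
(285, 301) 49 [543.2 -63.7]
(285, 301) 54 [547.8 -64.7]
(285, 301) 59 [552.4 -65.6]
(367, 287) 49 [541.5  -5.5]
(367, 287) 54 [546.1  -6.8]
(367, 287) 59 [550.7  -8.2]
t: 19.8
eef_pos: [449.5, -7.0, 196.6]
eef_rot: [-0.0, 0.001, 1.0, -0.0]
ft_force: [1.1, -0.5, -0.9]
grip_width: 0.676
grip_force: 8.2
[-0.000e+00 -1.000e-03 -7.000e-03 -2.503e+00  5.620e+00 -1.057e+00] [ 1.08977852 -0.46897807 -0.90402215]
```

```bash
python3 -m inch '[[[0,0,0,-0.15,0.4,-0.1,59.4],[0,0,0,-0.4,0.9,-0.3,59.4],[0,0,0,-0.7,1.5,-0.5,59.4],[0,0,0,-1,2.1,-0.7,59.4],[0,0,0,-1.3,2.7,-0.9,59.4]]]'; python3 -m inch '[[[0,0,0,-0.3,0.6,0,59.4],[0,0,0,-0.6,1.2,0,59.4],[0,0,0,-0.9,1.8,0,59.4],[0,0,0,-1.1,2.4,0,59.4],[0,0,0,-1.2,2.8,0,59.4]]]'; python3 -m inch '[[[0,0,0,0,0.05,0,59.4],[0,0,0,0,0.05,0,59.4],[0,0,0,0,0.05,0,59.4],[0,0,0,0,0.05,0,59.4],[0,0,0,0,0.05,0,59.4]]]'; python3 -c "
from h import *
d=cam('wrist');cv2.imwrite('pics/w4.png',d['image'])"
```

```text
t: 20.42
eef_pos: [528.1, 156.0, 249.8]
eef_rot: [-0.0, 0.0, 1.0, -0.0]
ft_force: [0.7, -0.1, -1.3]
grip_width: 0.678
grip_force: 8.2
t: 21.05
eef_pos: [599.8, 324.2, 248.7]
eef_rot: [-0.0, -0.0, 1.0, -0.0]
ft_force: [0.7, -0.9, -1.8]
grip_width: 0.675
grip_force: 8.2
t: 21.68
eef_pos: [599.8, 325.4, 249.7]
eef_rot: [0.0, 0.0, 1.0, 0.0]
ft_force: [0.4, 0.3, -0.4]
grip_width: 0.677
grip_force: 8.2
```

View pics/w4.png

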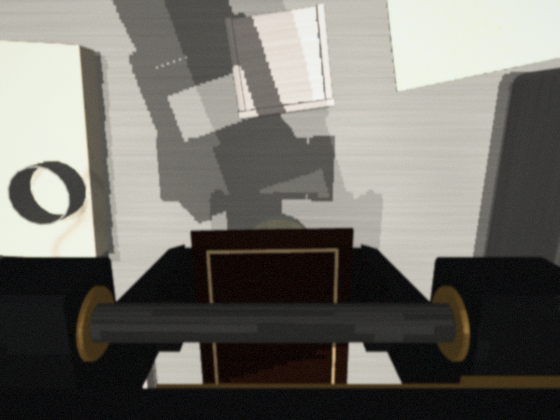

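The wrist view shows the plaque straight in the jaws, near end at row 230 and columns 191 to 353. The stand is above it: left lip along (232,20)–(240,118), right lip along (322,5)–(332,103), and the stop strip along (238,113)–(333,103). I read the edges from brightness profiles.

```bash
python3 - <<'E'
import cv2
im=cv2.imread('pics/w4.png'); g=im.max(2)
for r in (15,40,65,90): print('R',r,'left',g[r,222:252].tolist(),'right',g[r,310:340].tolist())
for c in (250,270,290,305,320): print('C',c,g[88:122,c].tolist())
for c in (250,270,290,310): print('top',c,g[0:24,c].tolist())
E
```

```text
R 15 left [85, 81, 84, 81, 82, 81, 82, 81, 84, 82, 80, 89, 96, 100, 103, 98, 89, 83, 85, 81, 82, 89, 103, 121, 144, 161, 158, 153, 151, 161] right [238, 238, 238, 238, 237, 227, 183, 162, 203, 229, 236, 236, 237, 233, 224, 206, 196, 196, 196, 199, 197, 196, 195, 197, 195, 199, 197, 195, 199, 197]
R 40 left [84, 83, 83, 84, 82, 88, 100, 107, 118, 115, 113, 110, 105, 105, 113, 116, 117, 117, 119, 119, 116, 118, 117, 118, 121, 120, 118, 119, 118, 119] right [241, 241, 241, 240, 241, 239, 240, 237, 227, 194, 200, 229, 236, 237, 238, 236, 227, 199, 188, 192, 195, 199, 195, 196, 196, 195, 198, 195, 198, 195]
R 65 left [85, 84, 82, 84, 86, 84, 82, 84, 81, 89, 106, 133, 161, 178, 176, 168, 147, 135, 133, 128, 122, 121, 121, 122, 118, 121, 121, 116, 120, 120] right [239, 239, 239, 240, 239, 238, 240, 239, 240, 239, 228, 184, 171, 215, 234, 238, 239, 238, 231, 211, 200, 197, 200, 198, 199, 198, 202, 200, 198, 199]
R 90 left [164, 169, 171, 165, 171, 166, 168, 168, 169, 170, 166, 168, 164, 177, 200, 217, 219, 223, 222, 207, 194, 214, 228, 230, 229, 214, 170, 131, 123, 122] right [228, 229, 232,
[... 825 characters left out ...]
6, 175]
C 320 [240, 240, 241, 242, 242, 242, 242, 243, 244, 243, 238, 220, 199, 214, 229, 231, 231, 226, 208, 176, 156, 161, 168, 175, 173, 179, 178, 180, 177, 176, 176, 176, 176, 179]
top 250 [166, 163, 165, 170, 170, 167, 172, 172, 169, 174, 172, 169, 165, 165, 161, 151, 134, 124, 114, 116, 118, 116, 117, 120]
top 270 [165, 163, 164, 165, 169, 170, 169, 168, 170, 170, 170, 164, 167, 189, 212, 222, 224, 225, 225, 228, 228, 228, 229, 228]
top 290 [189, 190, 193, 195, 197, 192, 196, 195, 194, 192, 204, 215, 225, 224, 226, 225, 224, 227, 226, 227, 226, 227, 226, 227]
top 310 [189, 189, 193, 196, 196, 196, 201, 222, 231, 237, 237, 237, 237, 238, 238, 238, 239, 239, 238, 238, 237, 238, 237, 239]
```

```bash
python3 - <<'E'
from h import *
d=cam('wrist')
f=lambda n,p,z: print(n,cast(d,p,z)[:,:2].round(1).tolist())
S=cast(d,[[250.5,110],[290.5,104.3],[305.5,102.4],[320.5,100.5]],52); a=np.polyfit(S[:,1],S[:,0],1); print('stop x=%.3f*y+%.1f'%tuple(a),'yaw',np.degrees(np.arctan(-a[0])))
N=cast(d,[[250.5,16],[270.5,13.3],[290.5,10.3],[310.5,7]],50); a2=np.polyfit(N[:,1],N[:,0],1); print('near',a2, 'gap',(np.polyval(a,330)-np.polyval(a2,330))*np.cos(np.arctan(a[0])))
Rr=cast(d,[[317.5,15.5],[319.8,40.5],[322.2,65.5],[324.3,90.5]],53); b=np.polyfit(Rr[:,0],Rr[:,1],1); print('right lip y=%.3f*x+%.1f'%tuple(b),'yaw',np.degrees(np.arctan(b[0])))
L=cast(d,[[235,40.5],[242.3,90.5]],53); print('left',L[:,:2].round(1),'right at',np.polyval(b,L[:,0]))
# plaque in hand: near end, sides at plaque height
s=sense(); z=s['eef_pos'][2]+8
f('plaque near',[[191,230],[353,229]],z); print(s['eef_pos'])
E
```

```text
stop x=-0.131*y+576.5 yaw 7.486898671041941
near [-1.35805928e-01  5.02919373e+02] gap 74.43431270632773
right lip y=0.132*x+300.3 yaw 7.526192451725124
left [[480.5 293. ]
 [520.3 298.3]] right at [363.74522462 369.0034637 ]
plaque near [[577.4, 294.7], [577.0, 353.6]]
[599.7550917  325.56402927 249.6062744 ]
```

The stand checks out: deck 74.4 mm, channel 70.1 mm, yaw 7.5°. I go to the pre-place pose.

```bash
cat >> h.py <<'E'
YAW=np.radians(7.5); u=np.array([np.cos(YAW),np.sin(YAW),0]); PL=R.from_euler('z',YAW).as_matrix()@DOWN
def place(back,z): return np.r_[(np.array([532.6,335.8,0])-(97.7+back)*u)[:2],z]
E
python3 -c "
from h import *
print(go(place(8,90),PL))"
python3 -m inch '[[[0,0,-0.2,0.4,0,0,59.4],[0,0,-0.4,0.9,0,0.1,59.4],[0,0,-0.6,1.5,0,0.3,59.4],[0,0,-0.8,2.1,0,0.5,59.4],[0,0,-0.94,2.6,0,0.8,59.4]]]';python3 -c "
from h import *
print(go(place(8,90),PL))"
```

```text
[ 0.     0.    -0.94   2.866 -0.061  2.66 ]
t: 22.4
eef_pos: [442.6, 325.8, 201.6]
eef_rot: [0.001, -0.066, 0.998, 0.0]
ft_force: [-0.1, 1.0, -0.7]
grip_width: 0.676
grip_force: 8.2
[ 0.003  0.008  0.008  0.254 -0.031  1.86 ]
```

```bash
python3 -m inch '[[[0,0,0,0.15,0,0.2,59.4],[0,0,0,0.22,-0.02,0.6,59.4],[0,0,0,0.25,-0.03,1.1,59.4],[0,0,0,0.25,-0.03,1.6,59.4],[0,0,0,0.25,-0.03,1.86,59.4]]]';python3 -m inch '[[[0,0,0,0,0,0.05,59.4],[0,0,0,0,0,0.1,59.4],[0,0,0,0,0,0.15,59.4],[0,0,0,0,0,0.17,59.4],[0,0,0,0,0,0.17,59.4]]]';python3 -c "
from h import *
print(go(place(8,60),PL))
d=cam('top');cv2.imwrite('pics/t2.png',d['image']); g=d['image'][:,:,1]
d2=cam('scene');cv2.imwrite('pics/s3.png',d2['image'])
for c in blobs((g[185:260,90:170]<60),60): print(c.min(0)+[90,185],c.max(0)+[90,185])"
```

```text
t: 23.02
eef_pos: [428.7, 321.8, 88.8]
eef_rot: [-0.001, -0.066, 0.998, -0.0]
ft_force: [0.3, -0.2, -0.8]
grip_width: 0.675
grip_force: 8.2
t: 23.65
eef_pos: [429.1, 322.1, 79.9]
eef_rot: [0.0, -0.065, 0.998, 0.0]
ft_force: [0.7, 0.2, -0.8]
grip_width: 0.674
grip_force: 8.2
[0.001 0.002 0.001 0.022 0.002 0.331]
[ 90 203] [165 259]
```

```bash
python3 -m inch '[[[0,0,0,0.02,0,0.1,59.4],[0,0,0,0.02,0,0.2,59.4],[0,0,0,0.02,0,0.3,59.4],[0,0,0,0.02,0,0.4,59.4],[0,0,0,0.02,0,0.45,59.4]]]';python3 -c "
from h import *
d=cam('scene'); im=d['image']; cv2.imwrite('pics/s4.png',cv2.resize(im[140:240,360:500],(784,560),interpolation=cv2.INTER_CUBIC))"
```

```text
t: 24.38
eef_pos: [427.8, 321.8, 52.2]
eef_rot: [-0.0, -0.065, 0.998, -0.0]
ft_force: [-0.2, 0.2, -0.0]
grip_width: 0.676
grip_force: 8.2
```

View pics/s4.png

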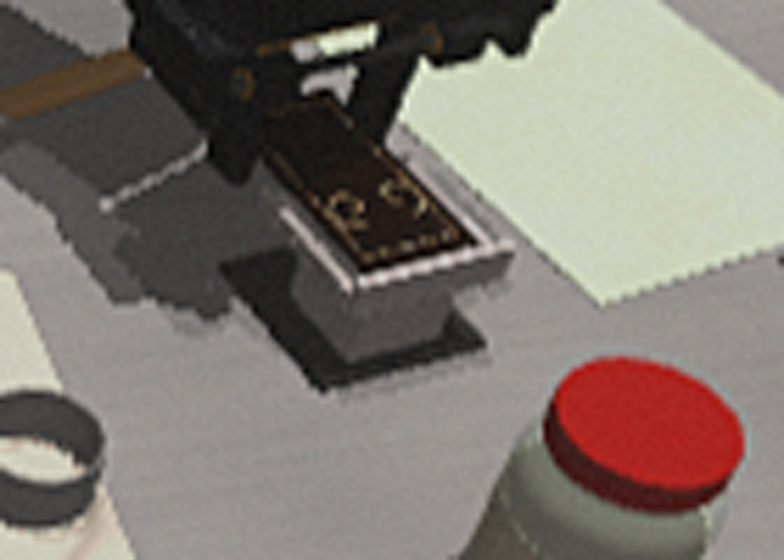

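The plaque is over the channel between the lips. Its far corners are at about crop (360,270) and (480,243), just short of the stop bar that runs (352,292)–(515,253). I check the lateral centring by casting rays.

```bash
python3 - <<'E'
from h import *
d=cam('scene'); px=lambda L:[[360+a/5.6,140+b/5.6] for a,b in L]
P=cast(d,px([(360,272),(480,245)]),59.7); S=cast(d,px([(352,290),(515,252)]),65)
S0=np.array([532.6,335.8,0]); n=np.array([-u[1],u[0],0])
for q in (P,S): print(q.round(1).tolist(),'along',((q-S0)@u).round(1),'lat',((q-S0)@n).round(1))
s=sense(); print('tcp lat',(s['eef_pos']-S0)@n,'along',(s['eef_pos']-S0)@u)
E
```

```text
[[529.6, 304.5, 59.7], [523.7, 366.1, 59.7]] along [-7.  -4.9] lat [-30.6  31.2]
[[544.8, 292.0, 65.0], [536.2, 374.9, 65.0]] along [6.4 8.7] lat [-45.1  38.3]
tcp lat -0.16621066550109212 along -105.72181870311412
```

```bash
run='python3 guard.py 3'; python3 -m inch '[[[0,0,0,0,-0.01,0.02,59.4],[0,0,0,0,-0.01,0.04,59.4],[0,0,0,0,-0.01,0.06,59.4],[0,0,0,0,-0.01,0.07,59.4],[0,0,0,0,-0.01,0.08,59.4]]]'; $run && python3 -m inch '[[[0,0,0,0,0,0.005,59.4],[0,0,0,0,0,0.01,59.4],[0,0,0,0,0,0.015,59.4],[0,0,0,0,0,0.02,59.4],[0,0,0,0,0,0.025,59.4]]]'; $run && python3 -m inch '[[[0,0,0,0,0,0.003,59.4],[0,0,0,0,0,0.006,59.4],[0,0,0,0,0,0.009,59.4],[0,0,0,0,0,0.012,59.4],[0,0,0,0,0,0.012,59.4]]]'; python3 -c "
from h import *
for i in range(3): cam('top'); print(sense()['ft_force'].round(1), sense()['ft_torque'].round(2))"
```

```text
t: 25.1
eef_pos: [428.0, 321.3, 47.9]
eef_rot: [0.0, -0.066, 0.998, 0.0]
ft_force: [-0.4, -1.0, -0.2]
grip_width: 0.677
grip_force: 8.2
t: 25.72
eef_pos: [428.0, 321.3, 46.4]
eef_rot: [0.0, -0.065, 0.998, 0.0]
ft_force: [0.3, -0.9, -0.5]
grip_width: 0.672
grip_force: 8.2
t: 26.35
eef_pos: [428.0, 321.3, 45.7]
eef_rot: [-0.0, -0.066, 0.998, 0.0]
ft_force: [0.0, -0.2, -0.2]
grip_width: 0.675
grip_force: 8.2
[-0.5 -0.2 -0.2] [-0.01  0.04  0.01]
[ 0.9 -0.   0.4] [ 0.05 -0.03 -0.02]
[-0.4 -0.2 -0.9] [-0.02  0.04 -0.02]
```

```bash
run='python3 guard.py 2.5'; python3 -m inch '[[[0,0,0,0,0,0.002,59.4],[0,0,0,0,0,0.004,59.4],[0,0,0,0,0,0.006,59.4],[0,0,0,0,0,0.008,59.4],[0,0,0,0,0,0.01,59.4]]]'; $run && python3 -m inch '[[[0,0,0,0,0,0.002,59.4],[0,0,0,0,0,0.004,59.4],[0,0,0,0,0,0.006,59.4],[0,0,0,0,0,0.008,59.4],[0,0,0,0,0,0.008,59.4]]]'; python3 -c "
from h import *
f=[]
for i in range(4): cam('top'); f.append(sense()['ft_force'])
print(np.mean(f,0).round(2))
d=cam('scene'); g=d['image'].max(2); print(proj(d,[532,304,50]),proj(d,[524,366,50]))
m=g[150:200,405:460]<70
for r in range(20,42,2): print(150+r,''.join('#' if x else '.' for x in m[r]))"
```

```text
t: 27.12
eef_pos: [428.0, 321.3, 45.1]
eef_rot: [0.0, -0.066, 0.998, -0.0]
ft_force: [-0.0, -0.4, -0.5]
grip_width: 0.676
grip_force: 8.2
t: 27.75
eef_pos: [428.0, 321.3, 44.6]
eef_rot: [0.0, -0.066, 0.998, -0.0]
ft_force: [-0.7, -0.1, -0.5]
grip_width: 0.676
grip_force: 8.2
[ 0.21  0.16 -0.24]
[[423.51149023 192.04212574]] [[444.61365575 186.64756732]]
170 #########################..#...........................
172 ########################..#..#.........................
174 #..####################..#....##.......................
176 #....#################..####.....#.....................
178 ####....##.##.###..#####..###.##..##...................
180 ###..#....##..###.##########.###.#..#..................
182 ######.....###...#################.#..#................
184 ##########...###.#############.####.#..................
186 #########.##...#######.###.#.............#.............
188 #########.###....####............#.....................
190 ########...####...........#............................
```

```bash
cat > gx.py <<'E'
import sys; from h import *
f=[]
for i in range(3): f.append(sense()['ft_force']); get_image('top')
a=np.mean(f,0)@u; print('Fu %.1f Fz %.1f'%(a,np.mean(f,0)[2])); sys.exit(1 if a<-float(sys.argv[1]) else 0)
E
run='python3 gx.py 2'; python3 -m inch '[[[0,0,0,-0.01,0,0,59.4],[0,0,0,-0.02,0,0,59.4],[0,0,0,-0.03,0,0,59.4],[0,0,0,-0.04,0,0,59.4],[0,0,0,-0.04,0,0,59.4]]]' | grep pos; $run && python3 -m inch '[[[0,0,0,-0.008,0,0,59.4],[0,0,0,-0.016,0,0,59.4],[0,0,0,-0.024,0,0,59.4],[0,0,0,-0.03,0,0,59.4],[0,0,0,-0.03,0,0,59.4]]]' | grep pos; $run && python3 -m inch '[[[0,0,0,-0.002,0,0,59.4],[0,0,0,-0.004,0,0,59.4],[0,0,0,-0.006,0,0,59.4],[0,0,0,-0.008,0,0,59.4],[0,0,0,-0.01,0,0,59.4]]]' | grep pos; $run && python3 -m inch '[[[0,0,0,-0.002,0,0,59.4],[0,0,0,-0.004,0,0,59.4],[0,0,0,-0.006,0,0,59.4],[0,0,0,-0.008,0,0,59.4],[0,0,0,-0.01,0,0,59.4]]]' | grep pos;  $run && python3 -m inch '[[[0,0,0,-0.002,0,0,59.4],[0,0,0,-0.004,0,0,59.4],[0,0,0,-0.006,0,0,59.4],[0,0,0,-0.008,0,0,59.4],[0,0,0,-0.01,0,0,59.4]]]' | grep pos; $run; python3 -c "
from h import *
s=sense(); print(s['t'],s['grip_force'],s['ft_force'])"
```

```text
eef_pos: [430.4, 321.6, 44.6]
Fu -0.1 Fz 0.2
eef_pos: [432.2, 321.8, 44.6]
Fu -0.2 Fz -0.2
eef_pos: [432.7, 321.9, 44.6]
Fu 0.1 Fz -0.4
eef_pos: [433.3, 322.0, 44.6]
Fu -0.3 Fz -0.7
eef_pos: [433.9, 322.1, 44.6]
Fu 0.5 Fz 0.4
31.875 8.158882968127728 [ 0.34446348 -0.65933842  0.24757305]
```

```bash
run='python3 gx.py 2'; python3 -m inch '[[[0,0,0,-0.002,0,0,59.4],[0,0,0,-0.004,0,0,59.4],[0,0,0,-0.006,0,0,59.4],[0,0,0,-0.008,0,0,59.4],[0,0,0,-0.01,0,0,59.4]]]' | grep pos; $run && python3 -m inch '[[[0,0,0,-0.002,0,0,59.4],[0,0,0,-0.004,0,0,59.4],[0,0,0,-0.006,0,0,59.4],[0,0,0,-0.008,0,0,59.4],[0,0,0,-0.01,0,0,59.4]]]' | grep pos; $run && python3 -m inch '[[[0,0,0,-0.002,0,0,59.4],[0,0,0,-0.004,0,0,59.4],[0,0,0,-0.006,0,0,59.4],[0,0,0,-0.008,0,0,59.4],[0,0,0,-0.01,0,0,59.4]]]' | grep pos; $run && python3 -m inch '[[[0,0,0,-0.002,0,0,59.4],[0,0,0,-0.004,0,0,59.4],[0,0,0,-0.006,0,0,59.4],[0,0,0,-0.008,0,0,59.4],[0,0,0,-0.01,0,0,59.4]]]' | grep pos;  $run && python3 -m inch '[[[0,0,0,-0.002,0,0,59.4],[0,0,0,-0.004,0,0,59.4],[0,0,0,-0.006,0,0,59.4],[0,0,0,-0.008,0,0,59.4],[0,0,0,-0.01,0,0,59.4]]]' | grep pos; $run; python3 -c "
from h import *
s=sense(); print(s['t'],s['grip_force'],s['ft_force'])"
```

```text
eef_pos: [434.6, 322.2, 44.6]
Fu 0.2 Fz -0.6
eef_pos: [434.8, 322.2, 44.5]
Fu -3.9 Fz 1.2
Fu -4.3 Fz 1.2
Fu -5.0 Fz 0.5
Fu -5.3 Fz 1.0
33.875 8.123725689947605 [-4.68097424 -0.24031397  1.05550742]
```

```bash
python3 -m inch '[[[0,0,0,0,0,0,59.8],[0,0,0,0,0,0,60.5],[0,0,0,0,0,0,62],[0,0,0,0,0,0,66],[0,0,0,0,0,0,72]]]'; python3 -m inch '[[[0,0,0,0,0,0,80],[0,0,0,0,0,-0.1,80],[0,0,0,0,0,-0.5,80],[0,0,0,0,0,-1.1,80],[0,0,0,0,0,-1.8,80]]]' | grep -A3 pos; python3 -c "
from h import *
print(go([600,325,250],DOWN))"
```

```text
t: 34.5
eef_pos: [435.3, 322.2, 44.7]
eef_rot: [0.0, -0.065, 0.998, 0.0]
ft_force: [-0.4, 0.4, 0.0]
grip_width: 0.81
grip_force: 0.0
eef_pos: [434.9, 322.1, 153.9]
eef_rot: [-0.0, -0.065, 0.998, -0.0]
ft_force: [-0.8, -0.0, 0.0]
grip_width: 0.909
[-1.000e-03 -4.000e-03  9.390e-01 -2.734e+00 -3.120e-01 -1.603e+00]
```

```bash
python3 -m inch '[[[0,0,0,-0.2,0,-0.8,80],[0,0,0,-0.7,0,-1.2,80],[0,0,0,-1.3,0,-1.6,80],[0,0,0,-1.9,0,-1.6,80],[0,0,0,-2.4,0,-1.6,80]]]'| grep pos; python3 -m inch '[[[0,0,0,0,0,0,80],[0,0,0,0,0,0,80],[0,0,0,0,0,0,80],[0,0,0,0,0,0,80],[0,0,0,0,0,0,80]]]'| grep pos; python3 - <<'E'
from h import *
d=cam('wrist'); im=d['image']; cv2.imwrite('pics/w5.png',im); g=im.max(2)
for c in blobs(g[:235]<70,1500):
    P=cast(d,c,52); print(c.min(0),c.max(0),rect(P),cv2.boxPoints(cv2.minAreaRect(P[:,:2].astype(np.float32))).round(1).tolist())
print(proj(d,[[532.6,335.3,52],[441,323,52],[413.6,319.8,52]]).round(0).tolist())
t=cam('top'); cv2.imwrite('pics/t5.png',t['image']); gt=t['image'].max(2)
for c in blobs(gt<70,200):
    if c[:,0].max()<200: P=cast(t,c,52); print('top',c.min(0),c.max(0),rect(P))
E
```

```text
eef_pos: [579.0, 341.1, 249.2]
eef_pos: [577.7, 341.1, 248.9]
[469 130] [559 234] (array([552.9, 564.7]), array([101.6,  66.5]), 0.37) [[501.8999938964844, 597.7000122070312], [502.3999938964844, 531.0999755859375], [603.9000244140625, 531.7999877929688], [603.5, 598.2999877929688]]
[235   0] [307 130] (array([480.5, 326.8]), array([104.8,  58.7]), 8.95) [[424.20001220703125, 347.70001220703125], [433.29998779296875, 289.70001220703125], [536.7999877929688, 306.0], [527.7000122070312, 364.0]]
[[274.0, 131.0], [274.0, 16.0], [275.0, -22.0]]
top [  0 163] [ 27 192] (array([607.2, 624.9]), array([62.4, 72.6]), 17.8)
top [123 138] [150 165] (array([664.8, 298.7]), array([50.5, 74.4]), 57.9)
top [  0 101] [139 419] (array([400.5, 495.8]), array([833. , 326.7]), 7.38)
```

```bash
python3 - <<'E'
from h import *
g=cv2.imread('pics/w5.png').max(2)
for c in (240,245,255,265,275,285,295,300,304): print('C',c,g[118:148,c].tolist())
for r in (20,60,100): print('R',r,'L',g[r,225:250].tolist(),'R',g[r,295:322].tolist())
E
```

```text
C 240 [101, 114, 144, 163, 142, 109, 87, 85, 96, 98, 96, 96, 91, 92, 106, 116, 119, 119, 116, 110, 98, 91, 86, 86, 86, 88, 84, 85, 85, 86]
C 245 [68, 59, 49, 35, 28, 21, 13, 16, 17, 19, 21, 25, 43, 78, 99, 118, 118, 119, 116, 108, 100, 90, 88, 86, 87, 86, 91, 87, 82, 83]
C 255 [31, 39, 54, 70, 54, 36, 21, 20, 18, 19, 18, 32, 53, 85, 107, 115, 121, 121, 118, 108, 98, 90, 89, 86, 87, 88, 89, 88, 88, 84]
C 265 [21, 37, 62, 67, 51, 29, 23, 22, 15, 16, 24, 31, 57, 85, 107, 119, 121, 119, 117, 109, 98, 89, 86, 86, 87, 90, 89, 86, 91, 92]
C 275 [18, 49, 74, 82, 60, 28, 23, 19, 21, 19, 19, 33, 59, 87, 105, 118, 123, 116, 117, 112, 97, 87, 86, 84, 84, 85, 88, 86, 86, 85]
C 285 [24, 42, 74, 78, 52, 27, 21, 18, 9, 21, 27, 38, 66, 96, 115, 117, 116, 118, 116, 107, 100, 87, 86, 90, 87, 87, 88, 91, 87, 88]
C 295 [58, 94, 140, 140, 87, 35, 19, 25, 24, 14, 30, 44, 74, 94, 111, 118, 116, 121, 115, 106, 93, 89, 89, 86, 87, 87, 86, 89, 89, 89]
C 300 [92, 122, 157, 156, 106, 58, 46, 47, 42, 30, 34, 51, 70, 97, 114, 116, 119, 117, 113, 106, 93, 89, 89, 90, 88, 86, 88, 86, 88, 89]
C 304 [55, 52, 57, 57, 46, 49, 50, 45, 46, 53, 59, 75, 95, 115, 121, 124, 118, 117, 115, 107, 100, 91, 91, 91, 88, 87, 88, 87, 89, 88]
R 20 L [80, 82, 84, 80, 80, 80, 84, 82, 83, 81, 78, 62, 41, 23, 20, 19, 26, 43, 62, 67, 48, 26, 20, 17, 22] R [48, 49, 43, 47, 51, 73, 135, 167, 133, 65, 54, 50, 56, 87, 137, 184, 194, 200, 203, 198, 200, 198, 198, 196, 197, 199, 197]
R 60 L [91, 105, 112, 115, 116, 112, 106, 99, 110, 117, 116, 113, 104, 66, 39, 22, 22, 22, 33, 65, 85, 63, 31, 21, 24] R [50, 50, 49, 47, 58, 86, 127, 146, 110, 60, 49, 53, 63, 109, 179, 215, 226, 227, 228, 213, 172, 182, 226, 237, 239, 238, 236]
R 100 L [165, 165, 191, 210, 218, 221, 222, 212, 190, 198, 225, 230, 227, 211, 156, 85, 54, 49, 49, 62, 125, 166, 132, 77, 53] R [94, 72, 56, 52, 56, 75, 101, 99, 73, 54, 51, 50, 73, 135, 204, 227, 228, 224, 190, 150, 171, 205, 222, 223, 228, 230, 225]
```

The plaque's far edge meets the stop with no deck visible between them (gap under 0.5 mm). It is centred with 5 to 6 mm to each lip, and the robot is clear of everything, so I hand it in.

```bash
python3 -c "
from bench import *
print(sense()['t'], sign_off())"
```

```text
the job is handed in; nothing more can be done
36.475 None
```

I slid the plaque out to a 42 mm overhang, picked it up by that end, and laid it between the stand's lips with its far end against the stop; I handed it in at 36.5 s, and no verdict came back.

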